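# Lay an air cylinder in V rests and hold its rod half drawn for inspection

### The arm

A 6-joint arm with a two-finger parallel gripper is mounted at the origin on the work surface. World frame = base frame: x ahead of the robot, y to its left, z up, the work surface at z = 0. Lengths are in m, angles in rad, forces in N, time in s.
With the tool pointing down it reaches from about 0.4 to 0.925 m from the base axis. Payload 12.5 kg.
Tool frame: the origin (TCP) lies on the centre line of the jaws, within the pads' length; the fingertips stand 17 mm ahead of it and the grasp point (between the pads) lies 2 mm behind it; z points along the fingers, y is the line along which they close (so a half turn about z gives the same grasp; the last joint's range is limited). The gripper opens to 95 mm and grips with 3 to 60 N. Pads are 20 mm wide; open, the fingers measure 119 mm over their backs; the gripper's body (75 mm by 180 mm) begins 59 mm behind the grasp point.
Start: joints at [1.043, 0.491, 1.559, -0, 1.092, -0.106], TCP at [0.256, 0.57, 0.232] pointing down, gripper open.
Joint ranges: [-3.1, 3.1], [-0.84, 2.19], [0.05, 2.79], [-1.13, 4.28], [0.06, 2.93], [-2.69, 2.69]. Speed limits (rad/s): [2.22, 2.22, 2.79, 3.14, 3.14, 3.14].

### API

Orientations are given as a unit quaternion [x, y, z, w].
In Python, from station import bot, snapshot, camera_info, recognise, masks_of gives the robot as it stands.
- The arm moves only by the tool carry_out, never from a script. Its argument "motion" is a list of rows, each an object of numbers: "fingers": the closure, from -1 (fully open) to 1 (shut); "tx", "ty", "tz": the shift along the tool's x, y, z scaled (see below); "ax", "ay", "az": the turn, a rotation vector about the tool's x, y, z scaled (see below). In form: [{"fingers": .., "tx": .., "ty": .., "tz": .., "ax": .., "ay": .., "az": ..}, ...]. A call has exactly 10 rows; each row is the pose to reach, as a shift and turn from the pose commanded when the call began, along the tool's axes at that moment, turning the shorter way round; what a row does not reach only later rows make up. The controller multiplies each number of a shift by 20 cm and each number of a turn by pi rad. A row lasts 1/10 s, in which the tool goes at most 50 mm and 8.59 degrees, less where a joint would pass 70% of its speed; a pose out of reach is approached as far as the arm can. A call with a number of a shift or a turn outside -1 to 1 is refused whole. A call with a gripper value outside its range is refused whole. The fingers move at their own pace and stop on an object; the grip force is fixed at half the most. Time passes only in rows, so rows that repeat a pose let the fingers close, or fill a call up. It gives the time, the measured TCP pose, the force, the opening and the grip force at its end, in the units of the state.
- bot.observe(): the state, without advancing time (a new reading comes with each control period).
- snapshot(name): name is "side" or "top"; returns (picture, depth): 480x640x3 uint8, red, green, blue; 480x640 float32, m along the optical axis (not along the pixel's ray), 0 where there is no reading.
- camera_info(name): a dict with "camera_matrix" (3x3 intrinsics, pixels), "R" (3x3) and "t" (3): a world point X has camera coordinates R X + t. Camera axes: x right, y down, z forward; pixel columns grow to the right and rows downward; lengths in m; the calibration is good to about 2 mm. A picture is of the moment at which its call begins. camera_info takes no time and is no camera call.
- bot.close_job(): hands the job in; it is judged then, once.
Trained networks look in the newest picture that a camera, given by its name, has taken for a name from the list of things; names that differ only in an ending like _2 or _b are one class to them, and where a whole thing is asked for, a point or a joint stands for the part that bears it (a point fixed in the world has none). Each returns a list of dicts, best first, with "conf" (0 to 1); they miss things now and then, are a little off and sometimes report something else, mostly with a low value. They report only what shows in the picture. A call takes as long as a camera call. They do not tell look-alikes from the thing itself.
- recognise(thing, camera): "centre" ([x, y, z] in m, in the coordinates of the camera as it stood for that picture, good to about 4 mm: the middle of the surface that is visible of it).
- masks_of(thing, camera): "mask" (480x640 bool, what is visible of it).
The state is a dict: "time_s": time; "qpos": joint angles; "qd": joint speeds; "joint_efforts": joint torques, N m; "position": TCP position; "tcp_rot": TCP orientation; "force": force on the tool from outside, world axes, zero at the start; "torque": the same for the moment, N m; "grip_width": opening from 0.0 (shut) to 1.0 (fully open); "grip_force": force on a finger pad.
Only numpy, scipy, OpenCV 4.12 (cv2) and the standard library are available. Lean on these libraries where they do the work, as an engineer would, in place of code of your own. Each camera call takes 0.05 s, during which the arm holds its last target. There are 200 camera calls.

### The job

Lay the air cylinder from the bench in the pair of V rests, its round tube down in both Vs and its square caps just outside them, and let go of it. Then take it by the clevis, draw the rod 40 mm out against its return spring, pulling straight along the axis so that nothing cocks and the cylinder stays lying in both Vs, and finish while holding it there so that the middle of the rod can be inspected. Leave the other things on the bench where they are.

Things in the scene. Friction and masses are not known exactly. Their poses are not given: they have to be found in the camera images.
- cylinder: spring-return air cylinder, 0.66 kg (may vary by a fifth), balanced near mid tube: round steel tube 34 mm in diameter, 130 mm long between two square caps 46 x 46 mm (rear 30 mm long, front 22 mm). Origin on the axis at mid tube; x along the axis towards the rod, z up. Starts lying on the flats of its caps, axis 23 mm above the bench
- front (a point): middle of the front cap's outer face (rod side), on the axis, 87 mm from the cylinder's origin; the 12 mm rod comes out here
- rod (a joint): how far the piston rod is drawn out, m: 0 fully in (as at the start), 0.080 fully out. A return spring pulls it in with 7 N at 0, 0.8 N more per 10 mm, plus about 2 N of seal friction; let go, it runs back in. The rod does not turn in the cylinder
- clevis: steel fork clevis on the rod's end, a block 24 x 24 mm across and 51 mm long along the axis, flat vertical sides. Origin at its middle, on the axis; axes parallel to the cylinder's. Rod fully in: 135 mm from the cylinder's origin, its near end 23 mm from the front cap; it moves out with the rod
- rests: fixed pair of steel V rests on one grey bed plate (160 x 90 x 12 mm). Origin under the middle of the bed; x along the Vs, z up. Each rest is 24 mm long along x, 72 mm wide, top 70 mm above the bench; gap between them 70 mm (room for fingers), 118 mm over their outer faces. The 90 degree Vs are 48 mm wide at the top, bottom 46 mm above the bench
- seat (a point): where the cylinder's origin lies when well seated: over the middle of the rests, 70 mm above the bench; 6 mm of play each way along x, either way round. When the rod is pulled the cylinder may first slide in the Vs until its rear cap stops against a rest's outer face; then the rests take the pull
- caliper: steel dial caliper lying flat, 230 mm long, 12 mm thick; origin under the middle of its beam; bystander
- bar: flat steel bar with a row of five holes, 300 x 45 x 8 mm, lying flat; origin under its middle; bystander
- block: drilled steel set-up block, 76 x 51 x 25 mm; origin under its middle; bystander
- plug_gauge: double-ended plug gauge lying down, 120 mm long, 18 mm thick; origin under the middle of its handle; bystander
- micrometer: micrometer lying flat, about 125 x 50 mm, 16 mm thick; origin under the middle of its frame; bystander
- wrench: open-ended wrench, 170 mm, lying flat; origin under its middle; bystander
- spare_tube: bare steel tube, 34 mm in diameter and 100 mm tall, standing on end; origin under its middle; bystander
Not all that is in view belongs to the job. Leave any green or turquoise look-alike of the rests alone.

How it is judged:
By the outcome, as a careful person would: the job done as asked, in the order asked, and still so for the second after the job is handed in, while the arm keeps its last pose, push and grip.
It also fails if it takes over 50 s, if anything falls off the work surface, if the arm or the gripper's body presses on something with over 40 N, if the wrist force passes 120 N, or if a joint passes its speed limit or range.

## Working session

There is one attempt and no reset: what is moved stays moved. The work goes in short steps, Python scripts to look and compute and a tool call to move; the robot and the scene stay as the last step left them, time stands still between calls to the robot, and variables do not carry over. Pictures are saved under pics/ and viewed, at most 10 in all, crops included, and the job is handed in when it is done.

Besides the shell and the picture viewer there is one more tool, called as name(argument=value, ...), one argument or row to a line, values as JSON. carry_out: Moves the arm, as the interface text tells. Its arguments: {"type":"object","properties":{"motion":{"type":"array"}},"required":["motion"]}

```bash
ls; mkdir -p pics
cat > h.py <<'E'
import numpy as np, cv2
from station import bot, snapshot, camera_info, recognise, masks_of
def world(n,pc):
    c=camera_info(n); return np.array(c["R"]).T@(np.asarray(pc)-np.array(c["t"]))
def cloud(n,depth,mask):
    c=camera_info(n);K=np.array(c["camera_matrix"]);v,u=np.nonzero(mask&(depth>0));d=depth[v,u]
    P=np.c_[(u-K[0,2])*d/K[0,0],(v-K[1,2])*d/K[1,1],d]
    return (P-np.array(c["t"]))@np.array(c["R"]),u,v
def pix(n,X):
    c=camera_info(n);p=np.array(c["camera_matrix"])@(np.array(c["R"])@np.asarray(X)+np.array(c["t"]));return p[:2]/p[2]
E
python3 - <<'E'
from h import *
np.set_printoptions(precision=4,suppress=True)
o=bot.observe();print(o)
for n in("top","side"):
    im,d=snapshot(n);cv2.imwrite(f"pics/{n}0.png",im[...,::-1]);np.save(f"{n}0.npy",d)
    for t in("cylinder","clevis","rests","spare_tube"):
        for r in recognise(t,n)[:3]:
            X=world(n,r["centre"]);print(n,t,round(r["conf"],2),X,pix(n,X))
E
```

```text
pics
{'time_s': 0.0, 'qpos': array([ 1.0434,  0.4916,  1.5595, -0.    ,  1.0917, -0.1056]), 'qd': array([ 0.0018, -0.0004,  0.0005,  0.0006, -0.0019,  0.0013]), 'joint_efforts': array([  0.0028, -61.264 , -25.8182,   0.0694,   0.0481,  -0.0001]), 'position': array([0.2558, 0.57  , 0.2311]), 'tcp_rot': array([ 0.2093,  0.9778, -0.0005, -0.0002]), 'force': array([-0.0735, -0.6487, -0.7185]), 'torque': array([ 0.0211,  0.0185, -0.0106]), 'grip_force': 0.0, 'grip_width': 1.0003536800400041}
top cylinder 0.62 [ 0.5065 -0.166   0.0386] [375.8092 239.8096]
top clevis 0.53 [ 0.5027 -0.051   0.0332] [337.6951 240.3492]
top rests 0.76 [0.3282 0.1568 0.0145] [267.1329 296.7691]
top rests 0.62 [0.5112 0.1456 0.008 ] [273.406  237.3738]
top rests 0.6 [0.2457 0.4305 0.0096] [173.9815 322.3606]
top spare_tube 0.72 [0.7037 0.3074 0.0687] [220.9096 169.5215]
side cylinder 0.79 [ 0.5118 -0.1887  0.0346] [345.2791 331.7007]
side clevis 0.67 [ 0.5033 -0.0515  0.0342] [334.374  284.5075]
side rests 0.97 [0.2483 0.3937 0.0312] [231.6666 174.9469]
side rests 0.8 [0.3278 0.1218 0.028 ] [260.8248 240.227 ]
side rests 0.61 [0.5132 0.1113 0.0256] [330.7556 238.008 ]
side spare_tube 0.63 [ 0.349  -0.2693  0.0128] [275.7938 375.7899]
side spare_tube 0.59 [0.7059 0.2903 0.0633] [390.3458 178.0864]
```

View pics/top0.png

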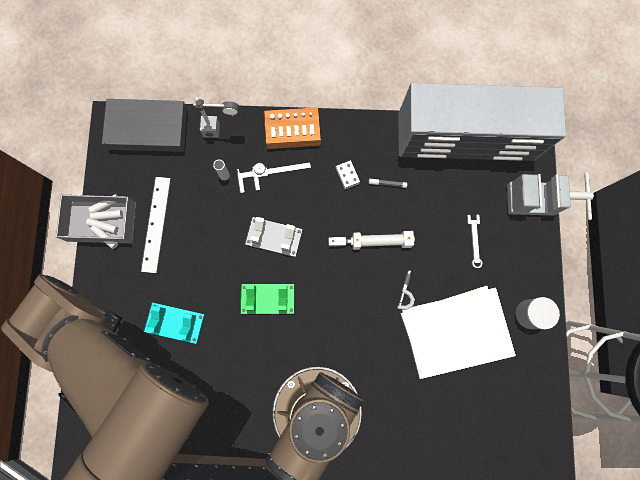

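View pics/side0.png

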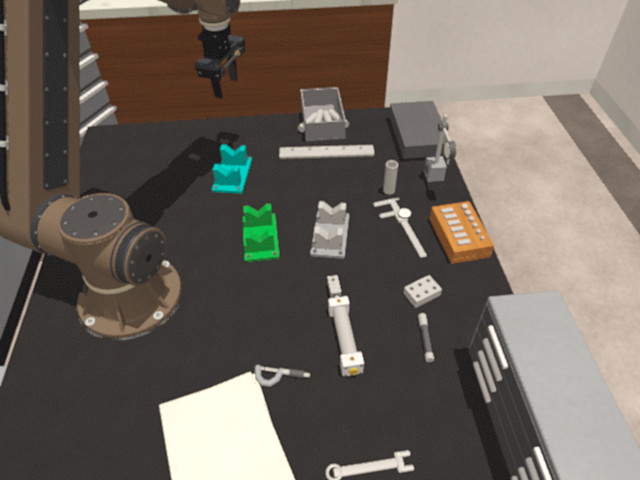

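The grey rests at top (274,237) and side (330,230) are mine. The look-alikes are green (268,299) and turquoise (174,322). The cylinder is at (375,240) with its rod and clevis pointing left (+y), clevis at (338,240). Other white or round things: plug gauge (388,183), spare tube (221,170), bar (156,225). Next I fit poses and check with a crop.

```bash
cat > fit.py <<'E'
from h import *
np.set_printoptions(precision=4,suppress=True)
def rect(P):
    c,s,a=cv2.minAreaRect(P[:,:2].astype(np.float32)); b=cv2.boxPoints((c,s,a))
    e=[b[1]-b[0],b[2]-b[1]]; e=max(e,key=np.linalg.norm); return np.array(c),sorted(s),np.degrees(np.arctan2(e[1],e[0]))%180
def near(n,t,xy):
    L=[m["mask"] for m in masks_of(t,n)]
    return L
E
python3 - <<'E'
from fit import *
for n in("top","side"):
    im,d=snapshot(n)
    cm=np.zeros((480,640),bool)
    for t in("cylinder","clevis"):
        L=masks_of(t,n)
        for m in L[:2]:
            P,u,v=cloud(n,d,m["mask"]); print(n,t,round(m["conf"],2),len(P),P.mean(0),rect(P),P[:,2].max())
    for m in masks_of("rests",n)[:4]:
        P,u,v=cloud(n,d,m["mask"]);col=im[v,u].mean(0); print(n,"rests",round(m["conf"],2),col.round(),P.mean(0))
        if np.ptp(col)<25:
            print(rect(P)); Q=P[(P[:,2]>.06)]; print(" tops",len(Q),Q.mean(0),rect(Q),Q[:,2].max()); Q=P[abs(P[:,2]-.012)<.004]; print(" bed",len(Q),rect(Q))
    # geometric: everything above the bench near things
    P,u,v=cloud(n,d,np.ones((480,640),bool))
    for nm,b,zz in(("cyl",(.44,.57,-.30,.0),.008),("rest",(.44,.585,.04,.25),.006)):
        k=(P[:,0]>b[0])&(P[:,0]<b[1])&(P[:,1]>b[2])&(P[:,1]<b[3])&(P[:,2]>zz)&(P[:,2]<.1);print(n,"geo",nm,k.sum(),rect(P[k]))
        if nm=="cyl":
            Q=P[k]; Q=Q[Q[:,2]>.02]; print(np.polyfit(Q[:,1],Q[:,0],1), Q[:,1].min(),Q[:,1].max())
im,_=snapshot("top"); cv2.imwrite("pics/c1.png",cv2.resize(im[200:270,230:430,::-1],None,fx=4,fy=4,interpolation=cv2.INTER_CUBIC))
E
```

```text
top cylinder 0.62 1024 [ 0.5062 -0.1633  0.0355] (array([ 0.5091, -0.1578]), [0.04942641779780388, 0.2679832875728607], np.float32(93.67329)) 0.05587909998069611
top clevis 0.6 152 [ 0.5002 -0.0492  0.0329] (array([ 0.5011, -0.0491]), [0.02618691511452198, 0.049633581191301346], np.float32(92.58194)) 0.04081713694957379
top rests 0.95 [100. 223. 129.] [0.3224 0.155  0.0263]
top rests 0.89 [202. 203. 202.] [0.5106 0.1442 0.026 ]
(array([0.5174, 0.1451]), [0.10143135488033295, 0.16291369497776031], np.float32(79.87615))
 tops 250 [0.5141 0.1447 0.0676] (array([0.5142, 0.145 ]), [0.07398011535406113, 0.11853407323360443], np.float32(77.12646)) 0.07678034808408138
 bed 761 (array([0.5134, 0.1452]), [0.09090930968523026, 0.15933075547218323], np.float32(77.885216))
top rests 0.6 [211. 210. 207.] [ 0.5208 -0.4783  0.0056]
(array([ 0.5192, -0.4792]), [0.03810616955161095, 0.16623616218566895], np.float32(3.6671903))<stdin>:12: RuntimeWarning: Mean of empty slice.
  ret = um.true_divide(
Traceback (most recent call last):
ValueError: zero-size array to reduction operation maximum which has no identity
```

Run:
```python
from fit import *
for n in("top","side"):
    im,d=snapshot(n)
    P,u,v=cloud(n,d,np.ones((480,640),bool))
    for nm,b,zz in(("cyl",(.44,.57,-.30,.0),.008),("rest",(.44,.585,.04,.25),.006)):
        k=(P[:,0]>b[0])&(P[:,0]<b[1])&(P[:,1]>b[2])&(P[:,1]<b[3])&(P[:,2]>zz)&(P[:,2]<.1);print(n,"geo",nm,k.sum(),rect(P[k]))
        Q=P[k]
        if nm=="cyl":
            Q=Q[Q[:,2]>.025]; print(np.polyfit(Q[:,1],Q[:,0],1), Q[:,1].min(),Q[:,1].max(),rect(Q))
        else: Q=Q[Q[:,2]>.064];print(" tops",rect(Q),Q[:,2].max())
    if n=="top": cv2.imwrite("pics/c1.png",cv2.resize(im[200:270,230:430,::-1],None,fx=4,fy=4,interpolation=cv2.INTER_CUBIC))
```

```text
top geo cyl 997 (array([ 0.5014, -0.1447]), [0.11793426424264908, 0.2870589792728424], np.float32(92.750595))
[-0.0529  0.4984] -0.2845401168063673 -0.024363729155705303 (array([ 0.5079, -0.1545]), [0.04806118831038475, 0.2608821988105774], np.float32(92.60058))
top geo rest 1517 (array([0.513 , 0.1411]), [0.1385670006275177, 0.1968190222978592], np.float32(89.14912))
 tops (array([0.5138, 0.1454]), [0.07306589186191559, 0.11821606010198593], np.float32(77.56806)) 0.0788044555323725
side geo cyl 1606 (array([ 0.5088, -0.1548]), [0.04597669839859009, 0.26377764344215393], np.float32(93.38066))
[-0.0587  0.4989] -0.28656147086802836 -0.023794524740450795 (array([ 0.5088, -0.1548]), [0.04597669839859009, 0.26377764344215393], np.float32(93.38066))
side geo rest 1646 (array([0.5102, 0.1404]), [0.13313445448875427, 0.1705828756093979], np.float32(92.102356))
 tops (array([0.5151, 0.1427]), [0.07166838645935059, 0.1230967566370964], np.float32(77.33579)) 0.07426609194220964
```

View pics/c1.png

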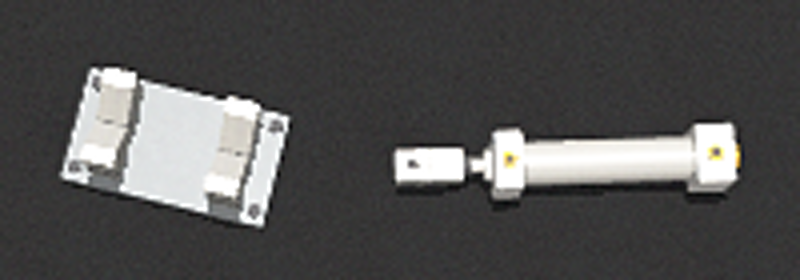

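Crop shows the white-grey rests at left with bed axis about 77.5°, and the cylinder at right with its clevis towards the rests. The choice is confirmed. Cylinder origin ≈ (0.509,-0.186) at 93.1°, seat ≈ (0.5145,0.1445).

```bash
cat > go.py <<'E'
import sys
from h import *
from scipy.spatial.transform import Rotation as Ro
# usage: go.py x y z axis_deg(tool y world angle): prints scaled numbers from the measured pose
x,y,z,a=map(float,sys.argv[1:5]); o=bot.observe(); R=Ro.from_quat(o["tcp_rot"])
a=np.radians(a); ty=np.array([np.cos(a),np.sin(a),0]); tz=np.array([0,0,-1.]); T=Ro.from_matrix(np.c_[np.cross(ty,tz),ty,tz])
s=R.inv().apply(np.array([x,y,z])-o["position"])/.2; r=(R.inv()*T).as_rotvec()/np.pi
print("t",s.round(4),"a",r.round(4),"pos",o["position"].round(4),"time",round(o["time_s"],2),"w",o["grip_width"],"F",o["force"].round(1))
E
python3 go.py 0.44 0.40 0.2 34; python3 go.py 0.509 -0.186 0.15 3.1
```

```text
t [-1.1885 -0.3997  0.1584] a [ 0.     -0.      0.1769] pos [0.2559 0.5702 0.2317] time 0.8 w 0.9965701934326511 F [-0.2 -0.4 -0.7]
t [-2.7028 -2.9317  0.4081] a [ 0.     -0.      0.3485] pos [0.2559 0.5702 0.2317] time 0.8 w 0.9965701934326511 F [-0.2 -0.4 -0.7]
```

carry_out(
  motion=[
    {"fingers": -1,"tx": -0.2,"ty": -0.15,"tz": 0,"ax": 0,"ay": 0,"az": 0.04},
    {"fingers": -1,"tx": -0.95,"ty": -0.8,"tz": 0.1,"ax": 0,"ay": 0,"az": 0.3485},
    {"fingers": -1,"tx": -0.95,"ty": -0.8,"tz": 0.1,"ax": 0,"ay": 0,"az": 0.3485},
    {"fingers": -1,"tx": -0.95,"ty": -0.8,"tz": 0.1,"ax": 0,"ay": 0,"az": 0.3485},
    {"fingers": -1,"tx": -0.95,"ty": -0.8,"tz": 0.1,"ax": 0,"ay": 0,"az": 0.3485},
    {"fingers": -1,"tx": -0.95,"ty": -0.8,"tz": 0.1,"ax": 0,"ay": 0,"az": 0.3485},
    {"fingers": -1,"tx": -0.95,"ty": -0.8,"tz": 0.1,"ax": 0,"ay": 0,"az": 0.3485},
    {"fingers": -1,"tx": -0.95,"ty": -0.8,"tz": 0.1,"ax": 0,"ay": 0,"az": 0.3485},
    {"fingers": -1,"tx": -0.95,"ty": -0.8,"tz": 0.1,"ax": 0,"ay": 0,"az": 0.3485},
    {"fingers": -1,"tx": -0.95,"ty": -0.8,"tz": 0.1,"ax": 0,"ay": 0,"az": 0.3485},
  ],
)

```text
time_s: 1.8
position: [0.3637, 0.3465, 0.2117]
tcp_rot: [0.687, 0.727, 0.0, -0.0]
force: [-0.4, 0.2, 0.1]
grip_width: 1.0
grip_force: 0.0
```

```bash
python3 go.py 0.509 -0.186 0.15 3.1
```

```text
t [-2.6995  0.5748  0.3082] a [ 0.     -0.      0.0008] pos [0.3637 0.3465 0.2117] time 1.8 w 1.0001747398072365 F [-0.4  0.2  0.1]
```

carry_out(
  motion=[
    {"fingers": -1,"tx": -0.1,"ty": 0.05,"tz": 0,"ax": 0,"ay": 0,"az": 0},
    {"fingers": -1,"tx": -1,"ty": 0.3,"tz": 0.1,"ax": 0,"ay": 0,"az": 0},
    {"fingers": -1,"tx": -1,"ty": 0.3,"tz": 0.1,"ax": 0,"ay": 0,"az": 0},
    {"fingers": -1,"tx": -1,"ty": 0.3,"tz": 0.1,"ax": 0,"ay": 0,"az": 0},
    {"fingers": -1,"tx": -1,"ty": 0.3,"tz": 0.1,"ax": 0,"ay": 0,"az": 0},
    {"fingers": -1,"tx": -1,"ty": 0.3,"tz": 0.1,"ax": 0,"ay": 0,"az": 0},
    {"fingers": -1,"tx": -1,"ty": 0.3,"tz": 0.1,"ax": 0,"ay": 0,"az": 0},
    {"fingers": -1,"tx": -1,"ty": 0.3,"tz": 0.1,"ax": 0,"ay": 0,"az": 0},
    {"fingers": -1,"tx": -1,"ty": 0.3,"tz": 0.1,"ax": 0,"ay": 0,"az": 0},
    {"fingers": -1,"tx": -1,"ty": 0.3,"tz": 0.1,"ax": 0,"ay": 0,"az": 0},
  ],
)

```text
time_s: 2.8
position: [0.4342, 0.1509, 0.1917]
tcp_rot: [0.687, 0.727, 0.0, 0.0]
force: [-0.6, -0.8, -0.3]
grip_width: 1.002
grip_force: 0.0
```

carry_out(
  motion=[
    {"fingers": -1,"tx": -0.2,"ty": 0.1,"tz": 0,"ax": 0,"ay": 0,"az": 0},
    {"fingers": -1,"tx": -1,"ty": 0.25,"tz": 0.1,"ax": 0,"ay": 0,"az": 0},
    {"fingers": -1,"tx": -1,"ty": 0.25,"tz": 0.1,"ax": 0,"ay": 0,"az": 0},
    {"fingers": -1,"tx": -1,"ty": 0.25,"tz": 0.1,"ax": 0,"ay": 0,"az": 0},
    {"fingers": -1,"tx": -1,"ty": 0.25,"tz": 0.1,"ax": 0,"ay": 0,"az": 0},
    {"fingers": -1,"tx": -1,"ty": 0.25,"tz": 0.1,"ax": 0,"ay": 0,"az": 0},
    {"fingers": -1,"tx": -1,"ty": 0.25,"tz": 0.1,"ax": 0,"ay": 0,"az": 0},
    {"fingers": -1,"tx": -1,"ty": 0.25,"tz": 0.1,"ax": 0,"ay": 0,"az": 0},
    {"fingers": -1,"tx": -1,"ty": 0.25,"tz": 0.1,"ax": 0,"ay": 0,"az": 0},
    {"fingers": -1,"tx": -1,"ty": 0.25,"tz": 0.1,"ax": 0,"ay": 0,"az": 0},
  ],
)

```text
time_s: 3.8
position: [0.4951, -0.046, 0.1719]
tcp_rot: [0.687, 0.727, 0.0, 0.0]
force: [0.6, -0.7, 0.3]
grip_width: 0.996
grip_force: 0.0
```

```bash
python3 go.py 0.509 -0.186 0.15 3.1
```

```text
t [-0.7026  0.0302  0.1093] a [ 0.0001 -0.      0.0005] pos [ 0.4951 -0.046   0.1719] time 3.8 w 0.996201699521585 F [ 0.6 -0.7  0.3]
```

carry_out(
  motion=[
    {"fingers": -1,"tx": -0.3,"ty": 0.03,"tz": 0.05,"ax": 0,"ay": 0,"az": 0},
    {"fingers": -1,"tx": -0.7,"ty": 0.03,"tz": 0.1,"ax": 0,"ay": 0,"az": 0},
    {"fingers": -1,"tx": -0.7,"ty": 0.03,"tz": 0.1,"ax": 0,"ay": 0,"az": 0},
    {"fingers": -1,"tx": -0.7,"ty": 0.03,"tz": 0.1,"ax": 0,"ay": 0,"az": 0},
    {"fingers": -1,"tx": -0.7,"ty": 0.03,"tz": 0.25,"ax": 0,"ay": 0,"az": 0},
    {"fingers": -1,"tx": -0.7,"ty": 0.03,"tz": 0.4,"ax": 0,"ay": 0,"az": 0},
    {"fingers": -1,"tx": -0.7,"ty": 0.03,"tz": 0.55,"ax": 0,"ay": 0,"az": 0},
    {"fingers": -1,"tx": -0.7,"ty": 0.03,"tz": 0.65,"ax": 0,"ay": 0,"az": 0},
    {"fingers": -1,"tx": -0.7,"ty": 0.03,"tz": 0.745,"ax": 0,"ay": 0,"az": 0},
    {"fingers": -1,"tx": -0.7,"ty": 0.03,"tz": 0.745,"ax": 0,"ay": 0,"az": 0},
  ],
)

```text
time_s: 4.8
position: [0.508, -0.1852, 0.0209]
tcp_rot: [0.687, 0.726, -0.0, -0.002]
force: [0.2, 0.3, 0.7]
grip_width: 0.999
grip_force: 0.0
```

carry_out(
  motion=[
    {"fingers": 1,"tx": 0,"ty": 0,"tz": 0,"ax": 0,"ay": 0,"az": 0},
    {"fingers": 1,"tx": 0,"ty": 0,"tz": 0,"ax": 0,"ay": 0,"az": 0},
    {"fingers": 1,"tx": 0,"ty": 0,"tz": 0,"ax": 0,"ay": 0,"az": 0},
    {"fingers": 1,"tx": 0,"ty": 0,"tz": 0,"ax": 0,"ay": 0,"az": 0},
    {"fingers": 1,"tx": 0,"ty": 0,"tz": 0,"ax": 0,"ay": 0,"az": 0},
    {"fingers": 1,"tx": 0,"ty": 0,"tz": 0,"ax": 0,"ay": 0,"az": 0},
    {"fingers": 1,"tx": 0,"ty": 0,"tz": 0,"ax": 0,"ay": 0,"az": 0},
    {"fingers": 1,"tx": 0,"ty": 0,"tz": 0,"ax": 0,"ay": 0,"az": 0},
    {"fingers": 1,"tx": 0,"ty": 0,"tz": 0,"ax": 0,"ay": 0,"az": 0},
    {"fingers": 1,"tx": 0,"ty": 0,"tz": 0,"ax": 0,"ay": 0,"az": 0},
  ],
)

```text
time_s: 5.8
position: [0.5092, -0.1866, 0.0227]
tcp_rot: [0.688, 0.726, 0.0, 0.0]
force: [2.9, -0.1, -0.7]
grip_width: 0.352
grip_force: 30.0
```

```bash
python3 go.py 0.509 -0.186 0.15 3.1
```

```text
t [ 2.800e-03 -3.000e-04 -6.366e-01] a [0.0003 0.0001 0.    ] pos [ 0.5092 -0.1866  0.0227] time 5.8 w 0.35243757271512943 F [ 2.9 -0.1 -0.7]
```

carry_out(
  motion=[
    {"fingers": 1,"tx": 0,"ty": 0,"tz": -0.05,"ax": 0,"ay": 0,"az": 0},
    {"fingers": 1,"tx": 0,"ty": 0,"tz": -0.12,"ax": 0,"ay": 0,"az": 0},
    {"fingers": 1,"tx": 0,"ty": 0,"tz": -0.22,"ax": 0,"ay": 0,"az": 0},
    {"fingers": 1,"tx": 0,"ty": 0,"tz": -0.32,"ax": 0,"ay": 0,"az": 0},
    {"fingers": 1,"tx": 0,"ty": 0,"tz": -0.42,"ax": 0,"ay": 0,"az": 0},
    {"fingers": 1,"tx": 0,"ty": 0,"tz": -0.52,"ax": 0,"ay": 0,"az": 0},
    {"fingers": 1,"tx": 0,"ty": 0,"tz": -0.6,"ax": 0,"ay": 0,"az": 0},
    {"fingers": 1,"tx": 0,"ty": 0,"tz": -0.635,"ax": 0,"ay": 0,"az": 0},
    {"fingers": 1,"tx": 0,"ty": 0,"tz": -0.635,"ax": 0,"ay": 0,"az": 0},
    {"fingers": 1,"tx": 0,"ty": 0,"tz": -0.635,"ax": 0,"ay": 0,"az": 0},
  ],
)

```text
time_s: 6.8
position: [0.5082, -0.1862, 0.149]
tcp_rot: [0.688, 0.726, -0.0, -0.001]
force: [-0.2, -0.1, -7.0]
grip_width: 0.353
grip_force: 30.0
```

```bash
python3 go.py 0.5145 0.1445 0.15 -12.5
python3 - <<'E'
from fit import *
im,d=snapshot("side"); o=bot.observe();print(o["position"],o["torque"])
P,u,v=cloud("side",d,np.ones((480,640),bool))
p=o["position"]; a=np.radians(93.1); ax=np.array([np.cos(a),np.sin(a)])
L=(P[:,:2]-p[:2])@ax; W=(P[:,:2]-p[:2])@np.array([-ax[1],ax[0]])
k=(abs(W)<.04)&(abs(L)<.2)&(P[:,2]>.09)&(P[:,2]<.19)
k&=(abs(L)>.06)
for s in(-1,1):
    q=k&(L*s>0); print(s,q.sum(),L[q].min(),L[q].max(),"z",np.percentile(P[q,2],[1,50,99]),"W",np.percentile(W[q],[2,98]))
q=k&(L>.112)&(L<.16);print("clevis z",np.percentile(P[q,2],[2,50,98]),"W",np.percentile(W[q],[2,98]))
u0,v0=pix("side",p).astype(int); cv2.imwrite("pics/s2.png",cv2.resize(im[v0-110:v0+90,max(0,u0-130):u0+130,::-1],None,fx=3,fy=3)[:600])
E
```

```text
t [ 1.6494  0.1208 -0.004 ] a [-0.0004 -0.0002  0.0867] pos [ 0.5082 -0.1862  0.149 ] time 6.8 w 0.35266150024913406 F [-0.2 -0.1 -7. ]
[ 0.5083 -0.1862  0.1488] [-0.0882  0.0815 -0.0861]
-1 571 -0.10097804453979183 -0.06037971304180089 z [0.1292 0.1689 0.1753] W [-0.0205  0.0237]Traceback (most recent call last):
  File "<stdin>", line 9, in <module>
    return umr_minimum(a, axis, None, out, keepdims, initial, where)
ValueError: zero-size array to reduction operation minimum which has no identity
```

carry_out(
  motion=[
    {"fingers": 1,"tx": 0.08,"ty": 0,"tz": 0,"ax": 0,"ay": 0,"az": 0.01},
    {"fingers": 1,"tx": 0.2,"ty": 0,"tz": 0,"ax": 0,"ay": 0,"az": 0.03},
    {"fingers": 1,"tx": 0.33,"ty": 0.03,"tz": 0,"ax": 0,"ay": 0,"az": 0.05},
    {"fingers": 1,"tx": 0.46,"ty": 0.06,"tz": 0,"ax": 0,"ay": 0,"az": 0.07},
    {"fingers": 1,"tx": 0.6,"ty": 0.1,"tz": 0,"ax": 0,"ay": 0,"az": 0.087},
    {"fingers": 1,"tx": 0.75,"ty": 0.12,"tz": 0,"ax": 0,"ay": 0,"az": 0.087},
    {"fingers": 1,"tx": 0.88,"ty": 0.12,"tz": 0,"ax": 0,"ay": 0,"az": 0.087},
    {"fingers": 1,"tx": 0.96,"ty": 0.12,"tz": 0,"ax": 0,"ay": 0,"az": 0.087},
    {"fingers": 1,"tx": 1,"ty": 0.12,"tz": 0,"ax": 0,"ay": 0,"az": 0.087},
    {"fingers": 1,"tx": 1,"ty": 0.12,"tz": 0,"ax": 0,"ay": 0,"az": 0.087},
  ],
)

```text
time_s: 7.85
position: [0.5216, 0.0151, 0.1491]
tcp_rot: [0.78, 0.626, -0.0, -0.0]
force: [0.0, -0.9, -5.9]
grip_width: 0.349
grip_force: 30.0
```

```bash
python3 go.py 0.5145 0.1445 0.15 -12.5
```

```text
t [ 0.6238 -0.1746 -0.0046] a [-0.0004  0.      0.0001] pos [0.5216 0.0151 0.1491] time 7.85 w 0.34938560466367397 F [ 0.  -0.9 -5.9]
```

carry_out(
  motion=[
    {"fingers": 1,"tx": 0.08,"ty": -0.02,"tz": 0,"ax": 0,"ay": 0,"az": 0},
    {"fingers": 1,"tx": 0.2,"ty": -0.06,"tz": 0,"ax": 0,"ay": 0,"az": 0},
    {"fingers": 1,"tx": 0.32,"ty": -0.1,"tz": 0,"ax": 0,"ay": 0,"az": 0},
    {"fingers": 1,"tx": 0.44,"ty": -0.14,"tz": 0,"ax": 0,"ay": 0,"az": 0},
    {"fingers": 1,"tx": 0.55,"ty": -0.17,"tz": 0,"ax": 0,"ay": 0,"az": 0},
    {"fingers": 1,"tx": 0.61,"ty": -0.175,"tz": 0.05,"ax": 0,"ay": 0,"az": 0},
    {"fingers": 1,"tx": 0.624,"ty": -0.175,"tz": 0.12,"ax": 0,"ay": 0,"az": 0},
    {"fingers": 1,"tx": 0.624,"ty": -0.175,"tz": 0.18,"ax": 0,"ay": 0,"az": 0},
    {"fingers": 1,"tx": 0.624,"ty": -0.175,"tz": 0.21,"ax": 0,"ay": 0,"az": 0},
    {"fingers": 1,"tx": 0.624,"ty": -0.175,"tz": 0.21,"ax": 0,"ay": 0,"az": 0},
  ],
)

```text
time_s: 8.85
position: [0.5146, 0.1432, 0.1065]
tcp_rot: [0.78, 0.625, -0.001, -0.001]
force: [-1.2, 0.9, -6.8]
grip_width: 0.356
grip_force: 30.0
```

```bash
cat > ends.py <<'E'
from fit import *
A=np.radians(77.5); AX=np.array([np.cos(A),np.sin(A)]); NX=np.array([-AX[1],AX[0]]); S=np.array([.5145,.1445])
def show(name,z0,z1,crop=None):
  for n in("top","side"):
    im,d=snapshot(n); P,u,v=cloud(n,d,np.ones((480,640),bool))
    L=(P[:,:2]-S)@AX; W=(P[:,:2]-S)@NX
    k=(abs(W)<.035)&(P[:,2]>z0)&(P[:,2]<z1)
    for nm,a,b in(("rear",-.12,-.06),("front",.065,.10),("clevis",.112,.25)):
        q=k&(L>a)&(L<b)
        if q.sum()>5: print(n,nm,q.sum(),"L",np.percentile(L[q],[0,2,98,100]),"z",np.percentile(P[q,2],[2,50,98]),"W",np.percentile(W[q],[2,98]))
    u0,v0=pix(n,[*S,.07]).astype(int); f=cv2.resize(im[max(0,v0-70):v0+70,max(0,u0-100):u0+100,::-1],None,fx=3,fy=3)
    cv2.imwrite(f"pics/{name}_{n}.png",f)
E
python3 go.py 0.5145 0.1445 0.068 -12.5; python3 -c "
from ends import *
show('h',.075,.145)
a,b=[cv2.imread(f'pics/h_{n}.png') for n in('top','side')];cv2.imwrite('pics/h.png',cv2.resize(np.vstack([a,b]),None,fx=.7,fy=.7))"
```

```text
t [ 0.0064 -0.0016  0.1924] a [-0.0006  0.0002 -0.0006] pos [0.5146 0.1432 0.1065] time 8.85 w 0.3563184156013336 F [-1.2  0.9 -6.8]
top rear 178 L [-0.0997 -0.0987 -0.0662 -0.0636] z [0.0952 0.1285 0.1342] W [-0.0205  0.0241]
top clevis 160 L [0.1123 0.1127 0.1601 0.1617] z [0.096  0.1171 0.124 ] W [-0.0095  0.014 ]
side rear 391 L [-0.1038 -0.101  -0.0664 -0.0602] z [0.0876 0.1228 0.1326] W [-0.0232  0.0217]
side clevis 9 L [0.1338 0.1339 0.1548 0.1565] z [0.1142 0.1183 0.1216] W [-0.0118 -0.0074]
```

View pics/h.png

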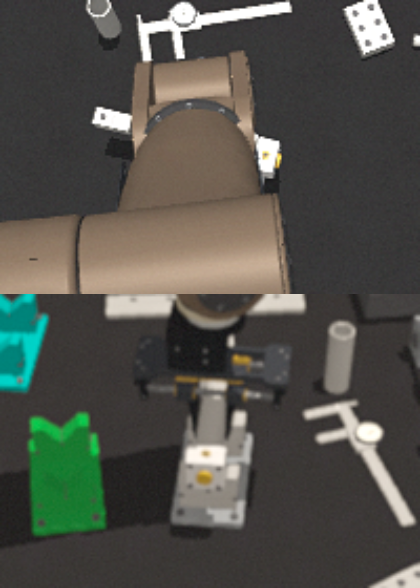

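The hover shows the cylinder level over the rests, clevis to upper left at top-crop (112,118) and rear cap at (268,157). Offset along the axis is about 0–1 mm, so I lower it.

carry_out(
  motion=[
    {"fingers": 1,"tx": 0,"ty": 0,"tz": 0.03,"ax": 0,"ay": 0,"az": 0},
    {"fingers": 1,"tx": 0,"ty": 0,"tz": 0.06,"ax": 0,"ay": 0,"az": 0},
    {"fingers": 1,"tx": 0,"ty": 0,"tz": 0.09,"ax": 0,"ay": 0,"az": 0},
    {"fingers": 1,"tx": 0,"ty": 0,"tz": 0.12,"ax": 0,"ay": 0,"az": 0},
    {"fingers": 1,"tx": 0,"ty": 0,"tz": 0.14,"ax": 0,"ay": 0,"az": 0},
    {"fingers": 1,"tx": 0,"ty": 0,"tz": 0.155,"ax": 0,"ay": 0,"az": 0},
    {"fingers": 1,"tx": 0,"ty": 0,"tz": 0.165,"ax": 0,"ay": 0,"az": 0},
    {"fingers": 1,"tx": 0,"ty": 0,"tz": 0.175,"ax": 0,"ay": 0,"az": 0},
    {"fingers": 1,"tx": 0,"ty": 0,"tz": 0.18,"ax": 0,"ay": 0,"az": 0},
    {"fingers": 1,"tx": 0,"ty": 0,"tz": 0.18,"ax": 0,"ay": 0,"az": 0},
  ],
)

```text
time_s: 9.95
position: [0.5149, 0.144, 0.0716]
tcp_rot: [0.78, 0.626, 0.0, -0.0]
force: [-0.1, 0.4, -7.2]
grip_width: 0.351
grip_force: 30.0
```

```bash
python3 go.py 0.5145 0.1445 0.068 -12.5; python3 -c "
from h import *
print(bot.observe()['torque'])"
```

```text
t [ 0.0021 -0.0024  0.0181] a [ 0.     -0.     -0.0003] pos [0.5149 0.144  0.0716] time 9.95 w 0.3508909477107889 F [-0.1  0.4 -7.2]
[-0.11240539  0.04747169  0.06356932]
```

carry_out(
  motion=[
    {"fingers": 1,"tx": 0,"ty": 0,"tz": 0.003,"ax": 0,"ay": 0,"az": 0},
    {"fingers": 1,"tx": 0,"ty": 0,"tz": 0.006,"ax": 0,"ay": 0,"az": 0},
    {"fingers": 1,"tx": 0,"ty": 0,"tz": 0.009,"ax": 0,"ay": 0,"az": 0},
    {"fingers": 1,"tx": 0,"ty": 0,"tz": 0.012,"ax": 0,"ay": 0,"az": 0},
    {"fingers": 1,"tx": 0,"ty": 0,"tz": 0.014,"ax": 0,"ay": 0,"az": 0},
    {"fingers": 1,"tx": 0,"ty": 0,"tz": 0.016,"ax": 0,"ay": 0,"az": 0},
    {"fingers": 1,"tx": 0,"ty": 0,"tz": 0.018,"ax": 0,"ay": 0,"az": 0},
    {"fingers": 1,"tx": 0,"ty": 0,"tz": 0.018,"ax": 0,"ay": 0,"az": 0},
    {"fingers": 1,"tx": 0,"ty": 0,"tz": 0.018,"ax": 0,"ay": 0,"az": 0},
    {"fingers": 1,"tx": 0,"ty": 0,"tz": 0.018,"ax": 0,"ay": 0,"az": 0},
  ],
)

```text
time_s: 10.95
position: [0.5158, 0.144, 0.0695]
tcp_rot: [0.78, 0.625, 0.001, 0.001]
force: [-1.8, -1.8, 15.2]
grip_width: 0.349
grip_force: 30.0
```

```bash
python3 go.py 0.5145 0.1445 0.068 -12.5; python3 -c "
from h import *
print(bot.observe()['torque'])"
```

```text
t [ 0.0009 -0.0067  0.0076] a [ 0.0009 -0.0003 -0.0004] pos [0.5158 0.144  0.0695] time 10.95 w 0.3486830735888152 F [-1.8 -1.8 15.2]
[-0.38245837  0.3517429  -0.04949822]
```

carry_out(
  motion=[
    {"fingers": 0.2,"tx": 0,"ty": 0,"tz": 0,"ax": 0,"ay": 0,"az": 0},
    {"fingers": 0.0,"tx": 0,"ty": 0,"tz": 0,"ax": 0,"ay": 0,"az": 0},
    {"fingers": -0.2,"tx": 0,"ty": 0,"tz": 0,"ax": 0,"ay": 0,"az": 0},
    {"fingers": -0.4,"tx": 0,"ty": 0,"tz": 0,"ax": 0,"ay": 0,"az": 0},
    {"fingers": -0.6,"tx": 0,"ty": 0,"tz": 0,"ax": 0,"ay": 0,"az": 0},
    {"fingers": -0.8,"tx": 0,"ty": 0,"tz": -0.05,"ax": 0,"ay": 0,"az": 0},
    {"fingers": -0.8,"tx": 0,"ty": 0,"tz": -0.15,"ax": 0,"ay": 0,"az": 0},
    {"fingers": -0.8,"tx": 0,"ty": 0,"tz": -0.3,"ax": 0,"ay": 0,"az": 0},
    {"fingers": -0.8,"tx": 0,"ty": 0,"tz": -0.4,"ax": 0,"ay": 0,"az": 0},
    {"fingers": -0.8,"tx": 0,"ty": 0,"tz": -0.4,"ax": 0,"ay": 0,"az": 0},
  ],
)

```text
time_s: 11.95
position: [0.5159, 0.1442, 0.1511]
tcp_rot: [0.78, 0.626, 0.002, 0.001]
force: [1.1, -0.0, 0.4]
grip_width: 0.896
grip_force: 0.0
```

carry_out(
  motion=[
    {"fingers": -0.8,"tx": 0.1,"ty": 0,"tz": -0.1,"ax": 0,"ay": 0,"az": 0},
    {"fingers": -0.8,"tx": 0.9,"ty": 0,"tz": -0.2,"ax": 0,"ay": 0,"az": 0},
    {"fingers": -0.8,"tx": 0.9,"ty": 0,"tz": -0.2,"ax": 0,"ay": 0,"az": 0},
    {"fingers": -0.8,"tx": 0.9,"ty": 0,"tz": -0.2,"ax": 0,"ay": 0,"az": 0},
    {"fingers": -0.8,"tx": 0.9,"ty": 0,"tz": -0.2,"ax": 0,"ay": 0,"az": 0},
    {"fingers": -0.8,"tx": 0.9,"ty": 0,"tz": -0.2,"ax": 0,"ay": 0,"az": 0},
    {"fingers": -0.8,"tx": 0.9,"ty": 0,"tz": -0.2,"ax": 0,"ay": 0,"az": 0},
    {"fingers": -0.8,"tx": 0.9,"ty": 0,"tz": -0.2,"ax": 0,"ay": 0,"az": 0},
    {"fingers": -0.8,"tx": 0.9,"ty": 0,"tz": -0.2,"ax": 0,"ay": 0,"az": 0},
    {"fingers": -0.8,"tx": 0.9,"ty": 0,"tz": -0.2,"ax": 0,"ay": 0,"az": 0},
  ],
)

```text
time_s: 12.95
position: [0.5542, 0.3188, 0.1882]
tcp_rot: [0.781, 0.625, 0.0, -0.0]
force: [-0.0, 0.3, 0.1]
grip_width: 0.899
grip_force: 0.0
```

```bash
python3 -c "
from ends import *
show('r',.05,.11)
o=bot.observe();print(o['position'],o['time_s'],o['force'])
a,b=[cv2.imread(f'pics/r_{n}.png') for n in('top','side')];cv2.imwrite('pics/r.png',cv2.resize(np.vstack([a,b]),None,fx=.7,fy=.7))"
```

```text
top rear 216 L [-0.0985 -0.0976 -0.0612 -0.0602] z [0.0547 0.0917 0.0981] W [-0.0213  0.0234]
top front 163 L [0.0651 0.0657 0.097  0.0991] z [0.0565 0.0908 0.0983] W [-0.0208  0.0236]
top clevis 95 L [0.1121 0.1131 0.1468 0.1481] z [0.0644 0.0812 0.0876] W [-0.0108  0.0127]
side rear 368 L [-0.1022 -0.0999 -0.0619 -0.0601] z [0.0512 0.0855 0.0948] W [-0.0242  0.0214]
side front 137 L [0.065  0.0651 0.0855 0.0865] z [0.0625 0.0903 0.0946] W [-0.0234  0.021 ]
side clevis 117 L [0.112  0.1122 0.1619 0.1643] z [0.0646 0.0808 0.084 ] W [-0.0127  0.0105]
[0.5541 0.3191 0.1882] 13.05 [-0.0158 -0.4385  0.9162]
```

View pics/r.png

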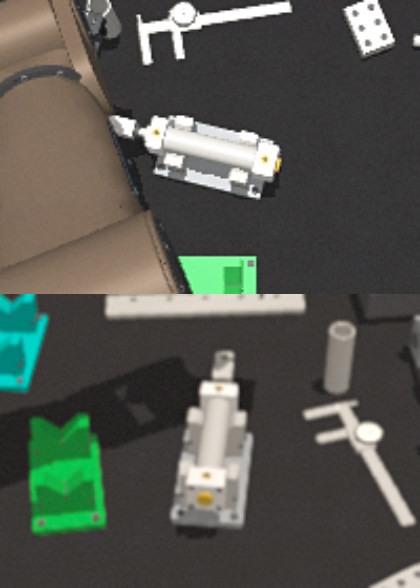

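Both views show the cylinder lying in both Vs of the grey rests: caps outside, orange marks on top, cap tops level at 0.095. Now the clevis.

```bash
python3 go.py 0.5452 0.2831 0.0685 -12.5
```

```text
t [-0.1856 -0.0042  0.5983] a [ 0.     -0.     -0.0005] pos [0.5541 0.3191 0.1882] time 13.05 w 0.9031580504654677 F [-0.  -0.4  0.9]
```

carry_out(
  motion=[
    {"fingers": -0.8,"tx": -0.1,"ty": 0,"tz": 0,"ax": 0,"ay": 0,"az": 0},
    {"fingers": -0.8,"tx": -0.186,"ty": -0.004,"tz": 0.05,"ax": 0,"ay": 0,"az": 0},
    {"fingers": -0.8,"tx": -0.186,"ty": -0.004,"tz": 0.15,"ax": 0,"ay": 0,"az": 0},
    {"fingers": -0.8,"tx": -0.186,"ty": -0.004,"tz": 0.25,"ax": 0,"ay": 0,"az": 0},
    {"fingers": -0.8,"tx": -0.186,"ty": -0.004,"tz": 0.35,"ax": 0,"ay": 0,"az": 0},
    {"fingers": -0.6,"tx": -0.186,"ty": -0.004,"tz": 0.45,"ax": 0,"ay": 0,"az": 0},
    {"fingers": -0.4,"tx": -0.186,"ty": -0.004,"tz": 0.53,"ax": 0,"ay": 0,"az": 0},
    {"fingers": -0.2,"tx": -0.186,"ty": -0.004,"tz": 0.58,"ax": 0,"ay": 0,"az": 0},
    {"fingers": 0,"tx": -0.186,"ty": -0.004,"tz": 0.598,"ax": 0,"ay": 0,"az": 0},
    {"fingers": 0,"tx": -0.186,"ty": -0.004,"tz": 0.598,"ax": 0,"ay": 0,"az": 0},
  ],
)

```text
time_s: 14.05
position: [0.5452, 0.2835, 0.0684]
tcp_rot: [0.78, 0.625, -0.0, -0.0]
force: [0.4, 0.4, 1.2]
grip_width: 0.537
grip_force: 0.0
```

carry_out(
  motion=[
    {"fingers": 0.2,"tx": 0,"ty": 0,"tz": 0,"ax": 0,"ay": 0,"az": 0},
    {"fingers": 0.3,"tx": 0,"ty": 0,"tz": 0,"ax": 0,"ay": 0,"az": 0},
    {"fingers": 0.4,"tx": 0,"ty": 0,"tz": 0,"ax": 0,"ay": 0,"az": 0},
    {"fingers": 0.45,"tx": 0,"ty": 0,"tz": 0,"ax": 0,"ay": 0,"az": 0},
    {"fingers": 0.5,"tx": 0,"ty": 0,"tz": 0,"ax": 0,"ay": 0,"az": 0},
    {"fingers": 1,"tx": 0,"ty": 0,"tz": 0,"ax": 0,"ay": 0,"az": 0},
    {"fingers": 1,"tx": 0,"ty": 0,"tz": 0,"ax": 0,"ay": 0,"az": 0},
    {"fingers": 1,"tx": 0,"ty": 0,"tz": 0,"ax": 0,"ay": 0,"az": 0},
    {"fingers": 1,"tx": 0,"ty": 0,"tz": 0,"ax": 0,"ay": 0,"az": 0},
    {"fingers": 1,"tx": 0,"ty": 0,"tz": 0,"ax": 0,"ay": 0,"az": 0},
  ],
)

```text
time_s: 15.05
position: [0.546, 0.2835, 0.0688]
tcp_rot: [0.78, 0.626, 0.001, 0.0]
force: [4.9, -0.8, 1.4]
grip_width: 0.252
grip_force: 30.0
```

```bash
python3 go.py 0.5452 0.2831 0.0685 -12.5;python3 -c "
from ends import *
o=bot.observe();print(o['torque'],o['force'])
show('g',.05,.11)"
```

```text
t [-0.0028 -0.0036  0.0014] a [ 0.0006 -0.0003 -0.0003] pos [0.546  0.2835 0.0688] time 15.05 w 0.2517789710421257 F [ 4.9 -0.8  1.4]
[-0.4714 -0.7918  0.2042] [ 4.8971 -0.7755  1.4312]
top rear 214 L [-0.0985 -0.0977 -0.0614 -0.0602] z [0.0576 0.0914 0.0988] W [-0.0211  0.0231]
top front 115 L [0.0653 0.0655 0.0872 0.0896] z [0.0717 0.0917 0.0988] W [-0.0214  0.0213]
side rear 366 L [-0.1025 -0.1005 -0.0642 -0.0602] z [0.0519 0.0849 0.0949] W [-0.0241  0.0206]
side front 137 L [0.0651 0.0651 0.0864 0.0896] z [0.0627 0.0903 0.096 ] W [-0.0234  0.0209]
side clevis 209 L [0.1125 0.1128 0.1588 0.162 ] z [0.06   0.0812 0.1079] W [-0.0206  0.021 ]
```

carry_out(
  motion=[
    {"fingers": 1,"tx": 0,"ty": 0.003,"tz": 0,"ax": 0,"ay": 0,"az": 0},
    {"fingers": 1,"tx": 0,"ty": 0.005,"tz": 0,"ax": 0,"ay": 0,"az": 0},
    {"fingers": 1,"tx": 0.01,"ty": 0.005,"tz": 0,"ax": 0,"ay": 0,"az": 0},
    {"fingers": 1,"tx": 0.02,"ty": 0.005,"tz": 0,"ax": 0,"ay": 0,"az": 0},
    {"fingers": 1,"tx": 0.03,"ty": 0.005,"tz": 0,"ax": 0,"ay": 0,"az": 0},
    {"fingers": 1,"tx": 0.04,"ty": 0.005,"tz": 0,"ax": 0,"ay": 0,"az": 0},
    {"fingers": 1,"tx": 0.05,"ty": 0.005,"tz": 0,"ax": 0,"ay": 0,"az": 0},
    {"fingers": 1,"tx": 0.06,"ty": 0.005,"tz": 0,"ax": 0,"ay": 0,"az": 0},
    {"fingers": 1,"tx": 0.06,"ty": 0.005,"tz": 0,"ax": 0,"ay": 0,"az": 0},
    {"fingers": 1,"tx": 0.06,"ty": 0.005,"tz": 0,"ax": 0,"ay": 0,"az": 0},
  ],
)

```text
time_s: 16.15
position: [0.5482, 0.2941, 0.0682]
tcp_rot: [0.78, 0.626, -0.001, 0.0]
force: [1.4, -8.2, 2.4]
grip_width: 0.251
grip_force: 30.0
```

```bash
python3 -c "
from ends import *
o=bot.observe();print(o['torque'],o['force'],'F along',o['force'][:2]@AX,'across',o['force'][:2]@NX,'L',(o['position'][:2]-S)@AX,'W',(o['position'][:2]-S)@NX,o['position'])
show('p',.05,.11)"
```

```text
[-1.4954 -0.1241  0.2502] [ 1.409  -8.2327  2.4468] F along -7.732587368671938 across -3.157451994752102 L 0.15334363764164285 W -0.0005670079766704403 [0.5482 0.2941 0.0682]
top rear 190 L [-0.0934 -0.0919 -0.0609 -0.0604] z [0.0562 0.0915 0.099 ] W [-0.0209  0.0232]
top front 166 L [0.065  0.0662 0.0975 0.0989] z [0.0644 0.0896 0.0975] W [-0.0206  0.0232]
side rear 365 L [-0.0977 -0.095  -0.061  -0.0601] z [0.0522 0.0848 0.0961] W [-0.0245  0.0217]
side front 185 L [0.0651 0.0664 0.0915 0.0958] z [0.0557 0.0882 0.0945] W [-0.023   0.0211]
side clevis 236 L [0.1123 0.1159 0.1688 0.1717] z [0.0585 0.0803 0.1078] W [-0.0214  0.02  ]
```

carry_out(
  motion=[
    {"fingers": 1,"tx": 0.015,"ty": 0.003,"tz": 0,"ax": 0,"ay": 0,"az": 0},
    {"fingers": 1,"tx": 0.035,"ty": 0.005,"tz": 0,"ax": 0,"ay": 0,"az": 0},
    {"fingers": 1,"tx": 0.06,"ty": 0.006,"tz": 0,"ax": 0,"ay": 0,"az": 0},
    {"fingers": 1,"tx": 0.085,"ty": 0.006,"tz": 0,"ax": 0,"ay": 0,"az": 0},
    {"fingers": 1,"tx": 0.11,"ty": 0.006,"tz": 0,"ax": 0,"ay": 0,"az": 0},
    {"fingers": 1,"tx": 0.13,"ty": 0.006,"tz": 0,"ax": 0,"ay": 0,"az": 0},
    {"fingers": 1,"tx": 0.15,"ty": 0.006,"tz": 0,"ax": 0,"ay": 0,"az": 0},
    {"fingers": 1,"tx": 0.165,"ty": 0.006,"tz": 0,"ax": 0,"ay": 0,"az": 0},
    {"fingers": 1,"tx": 0.165,"ty": 0.006,"tz": 0,"ax": 0,"ay": 0,"az": 0},
    {"fingers": 1,"tx": 0.165,"ty": 0.006,"tz": 0,"ax": 0,"ay": 0,"az": 0},
  ],
)

```text
time_s: 17.25
position: [0.5556, 0.3258, 0.0679]
tcp_rot: [0.78, 0.626, -0.002, -0.0]
force: [-2.6, -7.7, 2.8]
grip_width: 0.256
grip_force: 30.0
```

```bash
python3 -c "
from ends import *
o=bot.observe();print(o['torque'],o['force'],'F along',o['force'][:2]@AX,'across',o['force'][:2]@NX,'L',(o['position'][:2]-S)@AX,'W',(o['position'][:2]-S)@NX,o['position'])
show('q',.05,.11)
a,b=[cv2.imread(f'pics/q_{n}.png') for n in('top','side')];cv2.imwrite('pics/q.png',cv2.resize(np.vstack([a,b]),None,fx=.7,fy=.7))
for n in('top','side'):
  im,d=snapshot(n); P,u,v=cloud(n,d,np.ones((480,640),bool)); L=(P[:,:2]-S)@AX; W=(P[:,:2]-S)@NX
  k=(abs(W)<.007)&(P[:,2]>.055)&(P[:,2]<.1)&(L>.05)&(L<.22)
  i=np.argsort(L[k]); print(n); print(np.c_[L[k],P[k,2]][i][::2].round(3).tolist())
"
```

```text
[-1.5973  0.6432  0.061 ] [-2.6105 -7.6946  2.777 ] F along -8.077243642193496 across 0.8832345672093997 L 0.18587178413085176 W -0.0008555064666530068 [0.5556 0.3258 0.0679]
top rear 194 L [-0.0931 -0.0921 -0.0609 -0.0601] z [0.0589 0.0922 0.0993] W [-0.0214  0.0235]
top front 182 L [0.0656 0.0666 0.098  0.0997] z [0.0554 0.0899 0.0978] W [-0.0199  0.0237]
top clevis 34 L [0.1124 0.1128 0.1388 0.14  ] z [0.0673 0.075  0.0796] W [-0.0039  0.0062]
side rear 366 L [-0.0995 -0.0953 -0.0612 -0.0601] z [0.0518 0.085  0.0962] W [-0.0242  0.0211]
side front 183 L [0.0654 0.0669 0.0915 0.094 ] z [0.0559 0.0882 0.0948] W [-0.023  0.021]
side clevis 268 L [0.1124 0.1205 0.2022 0.2077] z [0.0569 0.0794 0.1071] W [-0.0218  0.0197]
top
[[0.051, 0.082], [0.052, 0.087], [0.053, 0.087], [0.054, 0.086], [0.056, 0.09], [0.056, 0.085], [0.058, 0.083], [0.06, 0.084], [0.062, 0.086], [0.062, 0.085], [0.064, 0.086], [0.065, 0.085], [0.065, 0.086], [0.067, 0.086], [0.068, 0.088], [0.069, 0.09], [0.07, 0.093], [0.072, 0.087], [0.073, 0.094], [0.073, 0.092], [0.075, 0.092], [0.076, 0.096], [0.078, 0.092], [0
[... 1283 characters left out ...]
.074], [0.134, 0.074], [0.137, 0.075], [0.137, 0.074], [0.14, 0.072], [0.142, 0.073], [0.143, 0.07], [0.146, 0.071], [0.147, 0.077], [0.147, 0.077], [0.148, 0.073], [0.149, 0.076], [0.149, 0.071], [0.151, 0.077], [0.152, 0.076], [0.153, 0.084], [0.154, 0.067], [0.156, 0.074], [0.157, 0.076], [0.158, 0.078], [0.159, 0.078], [0.164, 0.081], [0.164, 0.077], [0.165, 0.077], [0.165, 0.08], [0.169, 0.08], [0.17, 0.079], [0.172, 0.082], [0.174, 0.077], [0.177, 0.077], [0.178, 0.077], [0.179, 0.08], [0.181, 0.078], [0.183, 0.08], [0.185, 0.082], [0.187, 0.08], [0.189, 0.076], [0.19, 0.082], [0.191, 0.081], [0.194, 0.079], [0.195, 0.081], [0.197, 0.079], [0.201, 0.08], [0.202, 0.076], [0.203, 0.078]]
```

View pics/q.png

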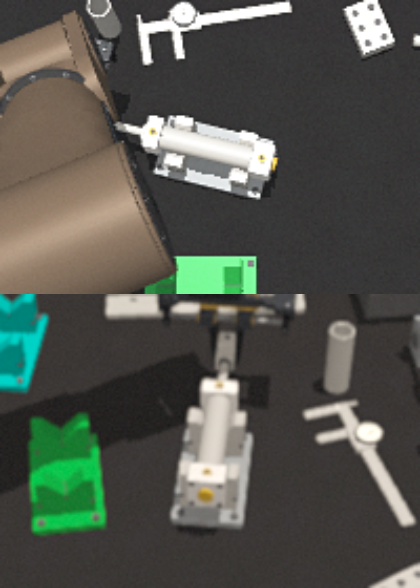

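carry_out(
  motion=[
    {"fingers": 1,"tx": 0.005,"ty": -0.001,"tz": 0,"ax": 0,"ay": 0,"az": 0},
    {"fingers": 1,"tx": 0.01,"ty": -0.001,"tz": 0,"ax": 0,"ay": 0,"az": 0},
    {"fingers": 1,"tx": 0.01,"ty": -0.001,"tz": 0,"ax": 0,"ay": 0,"az": 0},
    {"fingers": 1,"tx": 0.01,"ty": -0.001,"tz": 0,"ax": 0,"ay": 0,"az": 0},
    {"fingers": 1,"tx": 0.01,"ty": -0.001,"tz": 0,"ax": 0,"ay": 0,"az": 0},
    {"fingers": 1,"tx": 0.01,"ty": -0.001,"tz": 0,"ax": 0,"ay": 0,"az": 0},
    {"fingers": 1,"tx": 0.01,"ty": -0.001,"tz": 0,"ax": 0,"ay": 0,"az": 0},
    {"fingers": 1,"tx": 0.01,"ty": -0.001,"tz": 0,"ax": 0,"ay": 0,"az": 0},
    {"fingers": 1,"tx": 0.01,"ty": -0.001,"tz": 0,"ax": 0,"ay": 0,"az": 0},
    {"fingers": 1,"tx": 0.01,"ty": -0.001,"tz": 0,"ax": 0,"ay": 0,"az": 0},
  ],
)

```text
time_s: 18.45
position: [0.5558, 0.3273, 0.0678]
tcp_rot: [0.78, 0.626, -0.003, -0.0]
force: [-1.4, -10.8, 3.0]
grip_width: 0.251
grip_force: 30.0
```

```bash
python3 -c "
from ends import *
def prof(im,z,ws,Ls):
  g=cv2.cvtColor(im,cv2.COLOR_RGB2GRAY).astype(np.float32); out=[]
  for l in Ls:
    p=np.array([pix('side',[*(S+AX*l+NX*w),z]) for w in ws],np.float32)
    out.append(cv2.remap(g,p[:,:1],p[:,1:],cv2.INTER_LINEAR).mean())
  return np.array(out)
ls=[];pp=[]
for i in range(4):
  im,d=snapshot('side'); o=bot.observe(); ls.append((o['position'][:2]-S)@AX); pp.append(o['force'][:2]@AX)
print('L',np.mean(ls),'F',np.mean(pp),o['position'],o['time_s'],o['grip_width'])
Ls=np.arange(.135,.175,.002)
print('clevis near',np.c_[Ls,prof(im,.0825,[-.01,-.009,.008,.009],Ls)].round(3).tolist())
Ls=np.arange(.08,.11,.002)
print('front face',np.c_[Ls,prof(im,.093,[-.018,-.015,.015,.018],Ls)].round(3).tolist())
im0=cv2.imread('pics/side0.png')[...,::-1]
im1=im0.copy()
show('f',.05,.11)
f=cv2.imread('pics/f_side.png');cv2.imwrite('pics/f.png',cv2.resize(f[:330,200:400],None,fx=1.8,fy=1.8))
"
```

```text
L 0.18745852065003193 F -10.976040353182295 [0.5558 0.3274 0.0678] 18.65 0.2518914829528422
clevis near [[0.135, 109.942], [0.137, 109.474], [0.139, 109.751], [0.141, 110.752], [0.143, 114.245], [0.145, 119.175], [0.147, 125.071], [0.149, 130.14], [0.151, 134.187], [0.153, 137.858], [0.155, 138.639], [0.157, 138.354], [0.159, 137.659], [0.161, 136.778], [0.163, 136.227], [0.165, 135.923], [0.167, 135.968], [0.169, 136.411], [0.171, 136.787], [0.173, 137.086]]
front face [[0.08, 253.234], [0.082, 252.894], [0.084, 252.326], [0.086, 247.721], [0.088, 239.735], [0.09, 220.664], [0.092, 192.436], [0.094, 154.932], [0.096, 108.396], [0.098, 69.69], [0.1, 42.368], [0.102, 26.699], [0.104, 29.502], [0.106, 32.982], [0.108, 37.457]]
top rear 192 L [-0.0932 -0.0923 -0.0609 -0.0602] z [0.0549 0.0918 0.0977] W [-0.0212  0.0232]
top front 183 L [0.065  0.0664 0.0987 0.0996] z [0.0594 0.0899 0.0976] W [-0.0203  0.0236]
top clevis 38 L [0.1127 0.113  0.1413 0.142 ] z [0.0655 0.0739 0.0801] W [-0.0051  0.0059]
side rear 368 L [-0.0964 -0.0949 -0.0608 -0.0603] z [0.0512 0.0855 0.0956] W [-0.0244  0.0212]
side front 181 L [0.0651 0.0663 0.0934 0.0962] z [0.0554 0.0877 0.0945] W [-0.0232  0.0211]
side clevis 279 L [0.1132 0.1202 0.2019 0.2107] z [0.0569 0.0794 0.1076] W [-0.0217  0.0208]
```

View pics/f.png

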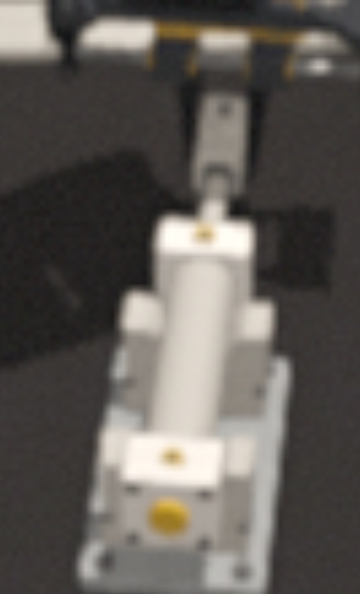

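The crop shows the cylinder in both Vs, rear cap against the rest, and the clevis at (220,140) drawn out between the fingers. I'll verify the stroke by overlaying the model.

```bash
python3 -c "
from ends import *
im,d=snapshot('side'); f=im[...,::-1].copy()
u0,v0=pix('side',[*(S+AX*.13),.07]).astype(int); k=12; x0,y0=u0-25,v0-25
c=cv2.resize(f[y0:y0+50,x0:x0+50],None,fx=k,fy=k,interpolation=cv2.INTER_CUBIC)
def box(l0,l1,h,col,zc=.0705,o=.0057):
  P=[[*(S+AX*(l+o)+NX*w),zc+z] for l in(l0,l1) for w in(-h,h) for z in(-h,h)]
  p=[((pix('side',X)-[x0,y0]+.5)*k).astype(int) for X in P]
  for i in range(8):
    for b in(1,2,4):
      if not i&b: cv2.line(c,tuple(map(int,p[i])),tuple(map(int,p[i|b])),col,1)
box(.065,.087,.023,(0,0,255)); box(.1495,.2005,.012,(0,160,0))
cv2.imwrite('pics/o.png',c)"
```

```text
(no output)
```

View pics/o.png

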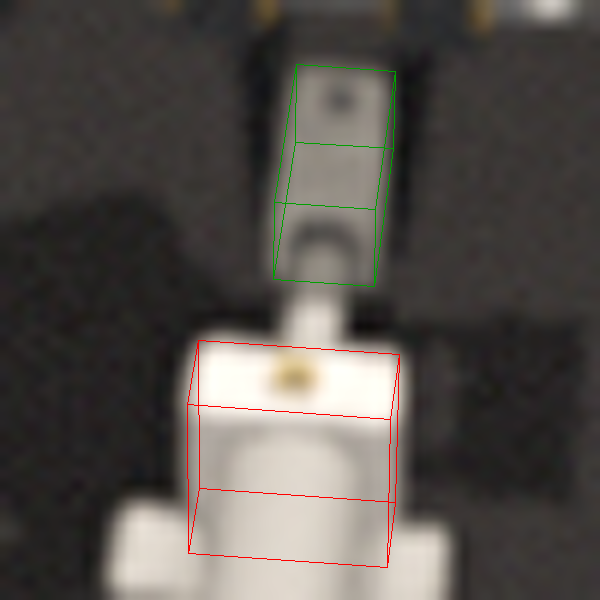

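The overlay for a 40 mm stroke, with the rear cap on its stop, fits the clevis box ((275,285) to (395,70)) and the front cap to within a pixel. The tool's travel minus the cylinder's slide gives 39.6 mm. Handing in.

```bash
python3 -c "
from h import *
print(bot.close_job())"
```

```text
the job is handed in; nothing more can be done
None
```

The air cylinder lies in both V rests with its rear cap against the stop, the arm is holding the clevis with the rod drawn about 40 mm out (measured 39.6 mm), and I handed the job in at about 19 s of the 50 s allowed; no verdict came back.

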